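# Nest the matching bracket in the measuring tray

### The job

One L-shaped bracket already lies in the black measuring tray. Of the two brackets on the bench, take the one of the same hand (not its mirror image) and nest it in the tray's free L-shaped space, so that both brackets lie flat on the tray's floor. Set it down rather than dropping it, and leave the mirror-image bracket where it is.

Things in the scene. Friction and masses are not known exactly. Their poses are not given: they have to be found in the camera images.
- tray: Black tray fixed to the bench, 186 x 106 mm, 20 mm high; pocket 160 x 80 mm, floor 8 mm above the bench, top 8 mm of its walls lean out 5 mm as lead-in. Origin: centre of underside; x along the long side, z up. The matching bracket is nested when its origin is at x +30, y -20, z +8 mm here, axes pointing as the tray's (play 5 mm to walls, 10 mm to the other bracket). It fits no other way.
- seated_bracket: Aluminium bracket lying loose in the tray from the start, the same part as loose_bracket, about 0.18 kg, turned half round: origin near x -30, y +20, z +8 mm in the tray's frame, its x and y axes opposite to the tray's. The free L-shaped space is the rest of the pocket.
- loose_bracket: Matching bracket on the bench: aluminium, 0.13 to 0.25 kg, flat L plate 12 mm thick. Origin: underside, under the lug. Long leg x -65 to +45, y -15 to +15 mm; short leg x +15 to +45, up to y +55 mm (from above, corner at right, long leg to the left: short leg points up). Upright lug to pinch along x: 14 mm thick in x, 24 mm in y, over the origin, top 52 mm above the underside.
- mirror_bracket: Mirror image of loose_bracket, also on the bench: same metal, sizes, origin and lug, but its short leg reaches to y -55 mm (from above, corner at right, long leg to the left: short leg points down). It does not fit the free space; leave it alone.
Mind the look-alikes: they are no part of the job. Of the things that look like the tray, the middle-sized one is meant. What is shaped like the loose_bracket but orange is not meant.

How it is judged:
At the end, for the whole second after the job is handed in: Both the matching bracket and the seated one lie at rest, flat (within 3 mm and 3.4 degrees) on the tray's floor, each in its own half: within 20 mm along the tray and 12 mm across it of its nested place, the matching one's long leg within 10 degrees of the tray's long side (x of loose_bracket in the frame of tray between 0.01 and 0.05 m and y of loose_bracket in the frame of tray between -0.032 and -0.008 m and z of each of loose_bracket, seated_bracket in the frame of tray below 0.011 m and angle between each of loose_bracket, seated_bracket's own z axis and vertical below 0.06 rad and angle between the x axis of loose_bracket and the x axis of tray, either way round below 0.18 rad and x of seated_bracket in the frame of tray between -0.05 and -0.01 m and y of seated_bracket in the frame of tray between 0.008 and 0.032 m and linear speed of each of loose_bracket, seated_bracket below 0.02 m/s); the robot touches nothing.
It fails at once if the matching bracket was dropped (fell freely from more than about 25 mm) (linear speed of loose_bracket above 0.7 m/s and contact force between the fingers and loose_bracket below 0.1 N).
It fails at once if the mirror-image bracket was moved by more than 30 mm (distance of mirror_bracket from where it was at the start of the episode above 0.03 m).
It also fails if it takes over 32 s, if anything falls off the work surface, if the arm or the gripper's body presses on something with over 40 N, if the wrist force passes 120 N, or if a joint passes its speed limit or range.

### The arm

A 7-joint arm with a two-finger parallel gripper is mounted at the origin on the work surface. World frame = base frame: x ahead of the robot, y to its left, z up, the work surface at z = 0. Lengths are in m, angles in rad, forces in N, time in s.
With the tool pointing down it reaches from about 0.425 to 0.925 m from the base axis. Payload 6.8 kg.
Tool frame: the origin (TCP) lies on the centre line of the jaws, within the pads' length; the fingertips stand 25 mm ahead of it and the grasp point (between the pads) lies 6 mm ahead of it; z points along the fingers, y is the line along which they close (so a half turn about z gives the same grasp; the last joint's range is limited). The gripper opens to 85 mm and grips with 20 to 120 N. Pads are 22 mm wide; open, the fingers measure 114 mm over their backs; the gripper's body (76 mm by 85 mm) begins 54 mm behind the grasp point. The pads swing forward as they close: fully open they stand 13 mm farther back than shut.
Start: joints at [1.044, 0.477, 0.022, 1.555, -0.011, 1.109, -0.083], TCP at [0.275, -0.617, 0.217] pointing down, gripper open.
Joint ranges: [-2.96, 2.96], [-0.34, 2.1], [-1.41, 1.46], [0.24, 2.44], [-1.37, 4.51], [0.17, 1.92], [-2.96, 2.96]. Speed limits (rad/s): [2.39, 2.39, 3.14, 3.14, 3.14, 3.14, 3.14].

### API

Orientations are given as a unit quaternion [x, y, z, w].
In Python, from rig import env, viewer, workorder gives the robot as it stands.
- The arm moves only by the tool step_arm, never from a script. Its argument "steps" is a list of rows, each a list of 3 entries, a list of its own where there are three numbers: the shift along the tool's x, y, z in m, then the turn, a rotation vector about the tool's x, y, z in degrees, then the opening, from -1 (shut) to 1 (fully open), so that 0 is half open. In form: [[[tx, ty, tz], [ax, ay, az], grip], ...]. A call has 1 to 20 rows; each row shifts and turns the commanded pose from where the row before left it, along the tool's axes as they then stand; what a row does not reach is not made up. A row lasts 1/8 s, in which the tool goes at most 62.5 mm and 10.7 degrees, less where a joint would pass 70% of its speed; a pose out of reach is approached as far as the arm can. A call with a gripper value outside its range is refused whole. The fingers move at their own pace and stop on an object; "newtons" is the grip in N (left out, the last holds). Time passes only in rows, so rows that do not move let the fingers close. It gives the time, the measured TCP pose, the force, the opening and the grip force at its end, in the units of the state.
- env.read_state(): the state, without advancing time (a new reading comes with each control period).
- viewer.camera(name): name is "scene" or "top" or "wrist"; returns the picture (480x640x3 uint8, red, green, blue); there is no depth.
- viewer.camera_params(name): a dict with "vertical_fov" (degrees; the focal length in pixels is half the picture's height over the tangent of half this angle, whatever the lens; pixels are square), "cx", "cy" (the principal point, pixels), "R" (3x3) and "t" (3): a world point X has camera coordinates R X + t. Camera axes: x right, y down, z forward; pixel columns grow to the right and rows downward; lengths in m; the calibration is good to about 2 mm. A picture is of the moment at which its call begins: read the wrist's pose just before it. camera_params takes no time and is no camera call; for the wrist camera it gives the pose at the moment of the call.
- workorder.close_job(): hands the job in; it is judged then, once.
The state is a dict: "time": time; "q": joint angles; "dq": joint speeds; "joint_torque": joint torques, N m; "eef_pos": TCP position; "eef_rot": TCP orientation; "force": force on the tool from outside, world axes, zero at the start; "moment": the same for the moment, N m; "width": finger opening in m; "grasp_force": force on a finger pad.
Only numpy, scipy, OpenCV 4.12 (cv2) and the standard library are available. Lean on these libraries where they do the work, as an engineer would, in place of code of your own. Each camera call takes 0.05 s, during which the arm holds its last target. There are 200 camera calls.

## Working session

There is one attempt and no reset: what is moved stays moved. The work goes in short steps, Python scripts to look and compute and a tool call to move; the robot and the scene stay as the last step left them, time stands still between calls to the robot, and variables do not carry over. Pictures are saved under pics/ and viewed, at most 10 in all, crops included, and the job is handed in when it is done.

Besides the shell and the picture viewer there is one more tool, called as name(argument=value, ...) on one line, values as JSON. step_arm: Moves the arm, as the interface text tells. Its arguments: {"type":"object","properties":{"steps":{"type":"array"},"newtons":{"type":"number"}},"required":["steps"]}

```bash
mkdir -p pics; ls; cat > h.py <<'E'
import numpy as np, cv2
from rig import env, viewer, workorder
def cam(n):
    p=viewer.camera_params(n); f=240/np.tan(np.radians(p["vertical_fov"])/2)
    return f,p["cx"],p["cy"],np.array(p["R"]),np.array(p["t"])
def world(n,u,v,z,c=None):
    f,cx,cy,R,t=c or cam(n); d=R.T@np.array([(u-cx)/f,(v-cy)/f,1]); o=-R.T@t
    return o+d*(z-o[2])/d[2]
def pix(n,X,c=None):
    f,cx,cy,R,t=c or cam(n); q=R@np.array(X)+t; return np.array([cx+f*q[0]/q[2],cy+f*q[1]/q[2]])
E
python3 - <<'E'
from h import *
for n in("scene","top"):
    cv2.imwrite(f"pics/{n}0.png",viewer.camera(n)[:,:,::-1]); p=viewer.camera_params(n); print(n,p)
s=env.read_state(); print(s["time"],s["eef_pos"],s["eef_rot"],s["width"])
E
```

```text
pics
scene {'vertical_fov': 55.94369567808366, 'cx': 319.24719152768137, 'cy': 237.3093900185435, 'R': array([[ 0.58707637,  0.80935722,  0.01679973],
       [ 0.57593839, -0.40299992, -0.71125666],
       [-0.56889042,  0.42723759, -0.70273162]]), 't': array([-0.25993095, -0.20760859,  1.13088935])}
top {'vertical_fov': 55.766591353720145, 'cx': 320.23232445035467, 'cy': 248.18317721242562, 'R': array([[ 0.0093334 , -0.99981034, -0.01709322],
       [-0.99549461, -0.00767738, -0.0945068 ],
       [ 0.09435765,  0.01789828, -0.99537746]]), 't': array([-0.00982303,  0.43445224,  0.97090822])}
0.1 [ 0.27423686 -0.61615715  0.21630419] [ 9.78159913e-01  2.07852001e-01 -2.47115944e-04 -8.18236556e-04] 0.08554538070337697
```

View pics/top0.png

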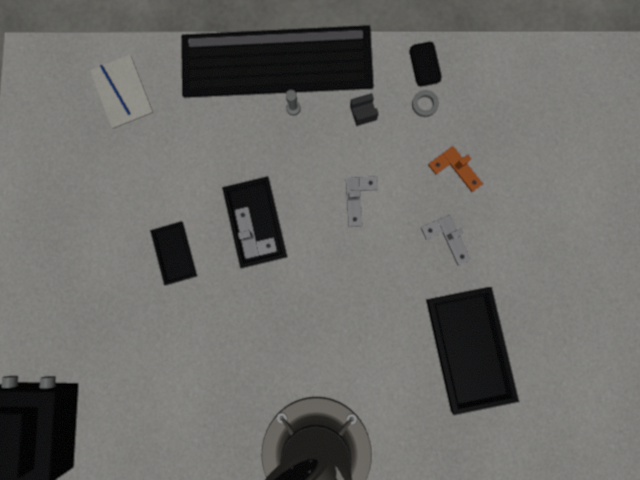

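View pics/scene0.png

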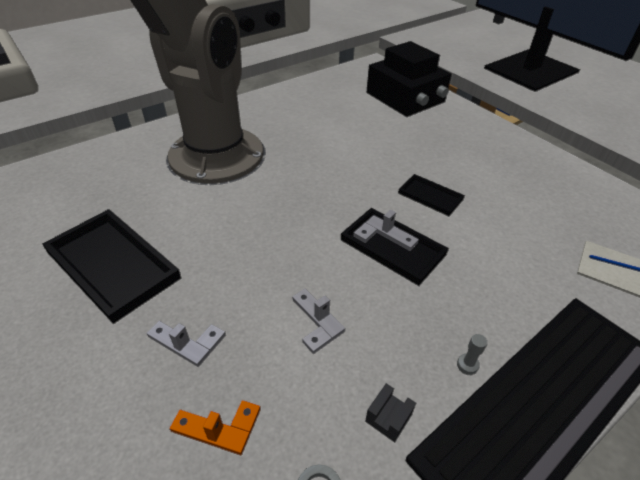

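The top view shows these candidates:
- **Brackets:** grey A at (355,200), with its corner top-left, long leg down and short leg right, so it is the mirror. Grey B at (450,237) has its long leg down-right and short leg left, so it is the same hand as the seated one. The orange one at (457,168) is a decoy.
- **Trays:** small at (174,253), middle at (255,222), large at (473,350).

I choose bracket B and the middle tray, and check both in one close crop.

```bash
python3 - <<'E'
from h import *
im=cv2.imread("pics/top0.png")
a=im[190:290,415:479]; b=im[172:272,213:293]
c=cv2.resize(np.hstack([a,b]),None,fx=5.5,fy=5.5,interpolation=cv2.INTER_CUBIC)
c=np.clip(c.astype(float)*1.4,0,255).astype(np.uint8)
cv2.imwrite("pics/crop0.png",c)
E
```

```text
(no output)
```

View pics/crop0.png

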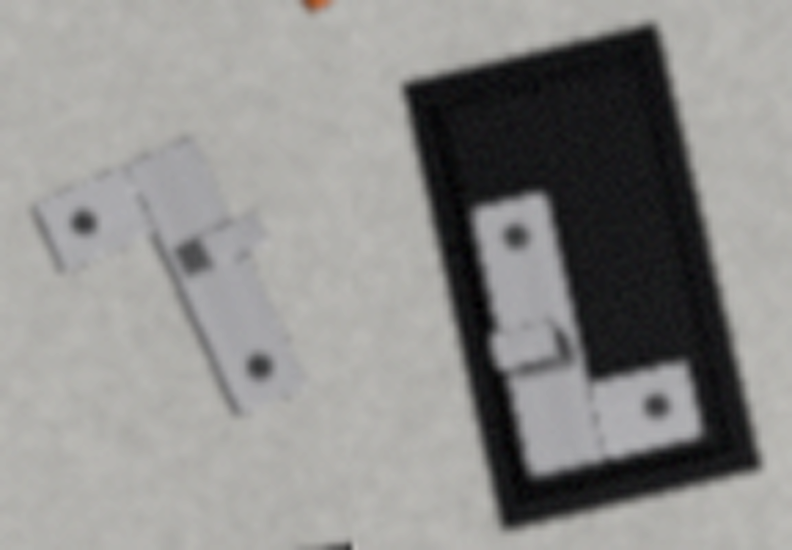

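The crop confirms both choices. B has its outer corner at about (449,215) px with the short leg to the left, and its lug leans right in the perspective. The middle tray's outer corners are near (287,188), (332,177), (351,257) and (305,267), with the seated bracket at its lower left.

```bash
cat >> h.py <<'E'
from scipy.optimize import least_squares
def fit(n,px,model,z,c=None):
    c=c or cam(n); W=np.array([world(n,u,v,z,c)[:2] for u,v in px]); M=np.array(model)/1000
    def r(p):
        co,s=np.cos(p[2]),np.sin(p[2]); return (M@np.array([[co,s],[-s,co]])+p[:2]-W).ravel()
    best=min((least_squares(r,[*W.mean(0),a]) for a in(0,1.5,3,-1.5)),key=lambda s:s.cost)
    return best.x,np.abs(best.fun).max()
BR=[(45,-15),(45,55),(15,55),(15,15),(-65,15),(-65,-15)]
TR=[(93,53),(93,-53),(-93,-53),(-93,53)]
E
python3 - <<'E'
from h import *
k=5.5
b=[(188,138),(35,208),(62,272),(152,235),(238,412),(303,385)]
b=[(415+u/k-.4,190+v/k-.4) for u,v in b]
t=[(405,87),(655,27),(760,465),(507,525)]
t=[(213-64+u/k-.4,172+v/k-.4) for u,v in t]
s=[(475,478)]*0
print("loose",fit("top",b,BR,.012)); print("tray",fit("top",t,TR,.02))
st=[(530,478),(705,438),(687,362),(592,380),(545,192),(470,207)]
st=[(213-64+u/k-.4,172+v/k-.4) for u,v in st]; print("seated",fit("top",st,BR,.020))
p,_=fit("top",b,BR,.012)
print(pix("top",[p[0],p[1],.052]))
from scipy.spatial.transform import Rotation as R
S=env.read_state(); print(R.from_quat(S["eef_rot"]).as_matrix().round(3))
c=cam("wrist"); print("wrist cam pos",-c[3].T@c[4],"fwd",c[3][2],"f",c[0])
E
```

```text
loose (array([ 0.46554707, -0.29434099,  0.4210146 ]), np.float64(0.001983868605603345))
tray (array([0.49268426, 0.13981937, 0.25036151]), np.float64(0.002364308049033148))
seated (array([ 0.45912114,  0.15393335, -2.89957516]), np.float64(0.001852358564828016))
[456.58533062 233.1933848 ]
[[ 0.914  0.407 -0.001]
 [ 0.407 -0.914  0.001]
 [-0.    -0.002 -1.   ]]
wrist cam pos [ 0.34069275 -0.58722443  0.37324807] fwd [-0.25812384 -0.11321293 -0.95945553] f 419.8966959638195
```

Fits are consistent, with residuals of 2 mm or less and the seated bracket at (-29,+22) mm in the tray frame. First I move above the loose bracket, then turn the tool so its y lies along the bracket's x (world yaw 24°).

step_arm(steps=[[[0.038,-0.027,0],[0,0,0],1],[[0.038,-0.027,0],[0,0,0],1],[[0.038,-0.027,0],[0,0,0],1],[[0.038,-0.027,0],[0,0,0],1],[[0.038,-0.027,0],[0,0,0],1],[[0.038,-0.027,0],[0,0,0],1],[[0.038,-0.027,0],[0,0,0],1],[[0.038,-0.027,0],[0,0,0],1],[[0,0,0],[0,0,-10],1],[[0,0,0],[0,0,-10],1],[[0,0,0],[0,0,-10],1],[[0,0,0],[0,0,-10],1],[[0,0,0],[0,0,-10],1],[[0,0,0],[0,0,-10],1],[[0,0,0],[0,0,-10],1],[[0,0,0],[0,0,-10],1],[[0,0,0],[0,0,-10],1],[[0,0,0],[0,0,0],1]], newtons=60)

```text
time: 2.35
eef_pos: [0.4641, -0.2957, 0.2168]
eef_rot: [0.545, 0.838, 0.0, -0.0]
force: [0.0, 0.4, -0.1]
width: 0.0856
grasp_force: 0.0
```

```bash
python3 - <<'E'
from h import *
from scipy.spatial.transform import Rotation as R
S=env.read_state(); print(S["time"],S["eef_pos"],S["q"]); print(R.from_quat(S["eef_rot"]).as_matrix().round(3))
c=cam("wrist"); np.save("c1.npy",np.array(list(c),dtype=object),allow_pickle=True)
im=viewer.camera("wrist"); cv2.imwrite("pics/w1.png",im[:,:,::-1])
p=[0.4655,-0.2943]
print(pix("wrist",[*p,.052],c), pix("wrist",[*p,.012],c))
E
```

```text
2.35 [ 0.46407452 -0.29569416  0.21684144] [ 0.77088364  0.3007722  -0.38469412  1.83498369  0.12965528  1.03109133
  0.75199748]
[[-0.405  0.914 -0.001]
 [ 0.914  0.405  0.001]
 [ 0.001 -0.    -1.   ]]
[318.67314329 211.28584546] [318.55047982 201.47550334]
```

View pics/w1.png

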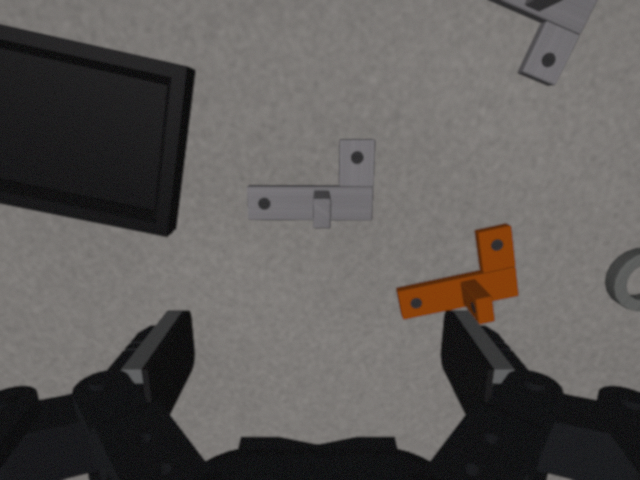

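The wrist view shows B from directly behind its lug: long leg from col 248 to 372 and rows 185–220, short leg up to row 139, lug top around (321,210). This confirms the matching hand, and the orange decoy's lug is clear at (482,305).

```bash
python3 - <<'E'
from h import *
c=tuple(np.load("c1.npy",allow_pickle=True))
# top-face corners z=.012
px=[(372.5,219.5),(375,139.5),(340,139.5),(340,185.5),(248,185.5),(248,219.5)]
# note: px order as BR
p,r=fit("wrist",px,BR,.012,c); print(p,np.degrees(p[2]),r)
for m in BR+[(0,0)]:
    co,s=np.cos(p[2]),np.sin(p[2]); X=[p[0]+(co*m[0]-s*m[1])/1e3,p[1]+(s*m[0]+co*m[1])/1e3,.012]; print(m,pix("wrist",X,c).round(1))
print("lug top",pix("wrist",[p[0],p[1],.052],c))
S=env.read_state(); from scipy.spatial.transform import Rotation as R
M=R.from_quat(S["eef_rot"]).as_matrix(); print("shift tool",M.T@(np.array([p[0],p[1],.045])-S["eef_pos"]))
E
```

```text
[ 0.46879486 -0.29445858  0.41394231] 23.71714753792337 0.0008966436622374063
(45, -15) [372.6 220. ]
(45, 55) [376.  138.8]
(15, 55) [340.3 138.6]
(15, 15) [339.4 186.1]
(-65, 15) [246.9 185.8]
(-65, -15) [248.4 219.6]
(0, 0) [321.9 203.1]
lug top [322.43204465 213.13725788]
shift tool [-0.00084653  0.00485337  0.17191501]
```

step_arm(steps=[[[-0.001,0.004,0.03],[0,0,0],1],[[0,0,0.04],[0,0,0],1],[[0,0,0.04],[0,0,0],1],[[0,0,0.03],[0,0,0],1],[[0,0,0.02],[0,0,0],1],[[0,0,0.011],[0,0,0],1],[[0,0,0],[0,0,0],0.2],[[0,0,0],[0,0,0],-0.4],[[0,0,0],[0,0,0],-1],[[0,0,0],[0,0,0],-1],[[0,0,0],[0,0,0],-1],[[0,0,0],[0,0,0],-1],[[0,0,0],[0,0,0],-1],[[0,0,0],[0,0,0],-1]], newtons=60)

```text
time: 4.15
eef_pos: [0.4685, -0.295, 0.0462]
eef_rot: [0.545, 0.839, -0.0, 0.0]
force: [-0.7, 0.1, -1.2]
width: -0.0
grasp_force: 0.0
```

The fingers closed to zero width, so they missed the lug. I look before doing anything else.

```bash
python3 - <<'E'
from h import *
c=cam("wrist"); np.save("c2.npy",np.array(list(c),dtype=object),allow_pickle=True)
a=viewer.camera("wrist")[:,:,::-1]; b=viewer.camera("scene")[:,:,::-1]
S=env.read_state(); print(S["width"],S["grasp_force"],S["force"])
u,v=pix("scene",S["eef_pos"]).astype(int); b=b[max(v-90,0):v+90,max(u-120,0):u+120]
print(u,v); b=cv2.resize(b,(533,400)); a=cv2.resize(a,None,fx=.4,fy=.4); 
o=np.zeros((400,800,3),np.uint8); o[:,:533]=b; o[:192,533:789]=a; cv2.imwrite("pics/g1.png",o)
E
```

```text
5.544969781617757e-05 0.0 [-0.03844217 -0.28617783  0.52613983]
176 332
```

View pics/g1.png

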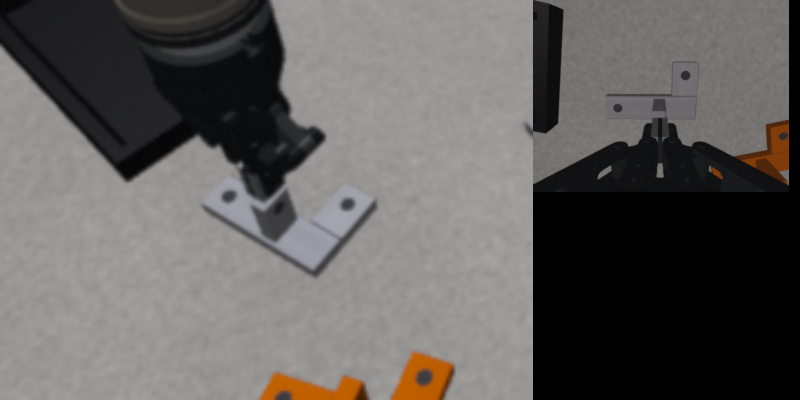

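The lug stands free and the shut fingers are beside or behind it. I re-measure the bracket relative to the TCP from this wrist image.

```bash
python3 - <<'E'
from h import *
from scipy.spatial.transform import Rotation as R
c=tuple(np.load("c2.npy",allow_pickle=True))
S=env.read_state(); M=R.from_quat(S["eef_rot"]).as_matrix(); e=np.array(S["eef_pos"])
print("cam in tool",M.T@(-c[3].T@c[4]-e))
for d in(-.03,0,.006,.025): print(d,pix("wrist",e+M@[0,0,d],c).round(1))
g=lambda u,v:((u-533)/.4,v/.4)
px=[g(696,119),g(698,62),g(672,62),g(672,95.5),g(606,95.5),g(606,118)]
p,r=fit("wrist",px,BR,.012,c); print(p,np.degrees(p[2]),r)
print("origin in tool",M.T@(np.array([p[0],p[1],.012])-e))
print("lug top px",pix("wrist",[p[0],p[1],.052],c),"lug foot",pix("wrist",[p[0],p[1],.012],c))
im=cv2.imread("pics/g1.png")
a=viewer.camera("wrist")[:,:,::-1][140:440,160:480]; cv2.imwrite("pics/g2.png",cv2.resize(np.clip(a*1.6,0,255).astype(np.uint8),(640,600)))
E
```

```text
cam in tool [ 0.07130458  0.00084731 -0.15693034]
-0.03 [314.7 337.1]
0 [315.2 300. ]
0.006 [315.2 294.1]
0.025 [315.4 277.5]
[ 0.46805003 -0.29429434  0.4158633 ] 23.827212188371902 0.001878387890729083
origin in tool [ 8.56250661e-04 -9.81668585e-05  3.41866302e-02]
lug top px [314.84592405 304.204362  ] lug foot [315.32330178 268.87965912]
```

View pics/g2.png

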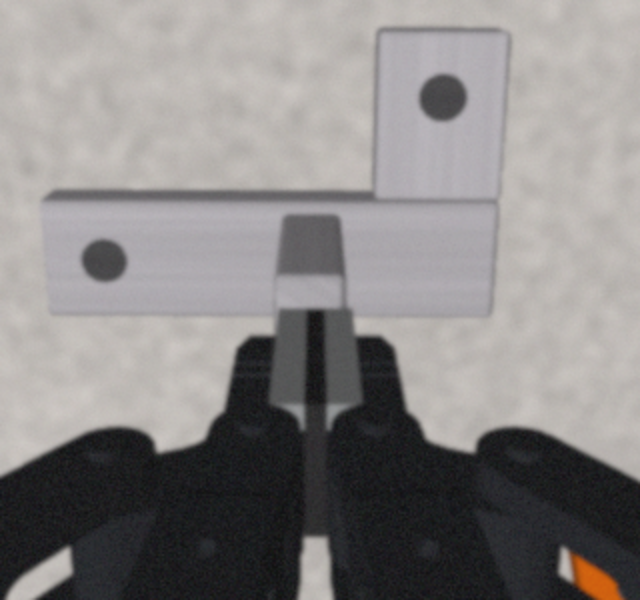

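The light lug top is visible only from row 277 to 294, and the shut tips end right over it. The image scale also puts the tips at about z 0.06, so the real fingertips sit about 40 mm higher than the stated tool geometry. This means I was too high, not off to one side. I open, lower in small steps and watch the force.

step_arm(steps=[[[0,0,0],[0,0,0],1],[[0,0,0],[0,0,0],1],[[0,0,0],[0,0,0],1],[[0,0,0],[0,0,0],1],[[0,0,0],[0,0,0],1],[[0,0,0.005],[0,0,0],1],[[0,0,0.005],[0,0,0],1],[[0,0,0.005],[0,0,0],1],[[0,0,0.003],[0,0,0],1],[[0,0,0],[0,0,0],1]], newtons=70)

```text
time: 5.55
eef_pos: [0.4683, -0.2949, 0.0279]
eef_rot: [0.545, 0.839, 0.0, -0.0]
force: [-0.4, 0.3, -0.2]
width: 0.0854
grasp_force: 0.0
```

step_arm(steps=[[[0,0,0.004],[0,0,0],1],[[0,0,0.004],[0,0,0],1],[[0,0,0.004],[0,0,0],1],[[0,0,0],[0,0,0],0.3],[[0,0,0],[0,0,0],-0.3],[[0,0,0],[0,0,0],-1],[[0,0,0],[0,0,0],-1],[[0,0,0],[0,0,0],-1],[[0,0,0],[0,0,0],-1],[[0,0,0],[0,0,0],-1]], newtons=70)

```text
time: 6.8
eef_pos: [0.4688, -0.2952, 0.0166]
eef_rot: [0.545, 0.839, -0.0, 0.0]
force: [0.4, 0.2, 5.3]
width: 0.0129
grasp_force: 70.3
```

Gripped: width 13 mm at 70 N. Next I lift.

step_arm(steps=[[[0,0,-0.01],[0,0,0],-1],[[0,0,-0.02],[0,0,0],-1],[[0,0,-0.03],[0,0,0],-1],[[0,0,-0.03],[0,0,0],-1],[[0,0,-0.03],[0,0,0],-1],[[0,0,-0.02],[0,0,0],-1],[[0,0,0],[0,0,0],-1]])

```text
time: 7.68
eef_pos: [0.4691, -0.2953, 0.1576]
eef_rot: [0.545, 0.839, 0.0, 0.001]
force: [-0.1, -0.9, -1.9]
width: 0.0126
grasp_force: 69.6
```

```bash
python3 - <<'E'
from h import *
from scipy.spatial.transform import Rotation as R
S=env.read_state(); M=R.from_quat(S["eef_rot"]).as_matrix(); e=np.array(S["eef_pos"])
print(S["width"],S["force"],e)
print("shift to hover",M.T@(np.array([.5267,.1278,e[2]])-e))
E
```

```text
0.01257643653591575 [-0.12096598 -0.87195723 -1.86918195] [ 0.46909761 -0.29530839  0.15762862]
shift to hover [ 0.36315083  0.22463304 -0.00046697]
```

step_arm(steps=[[[0.02,0.0124,0],[0,0,0],-1],[[0.036,0.0223,0],[0,0,0],-1],[[0.036,0.0223,0],[0,0,0],-1],[[0.036,0.0223,0],[0,0,0],-1],[[0.036,0.0223,0],[0,0,0],-1],[[0.036,0.0223,0],[0,0,0],-1],[[0.036,0.0223,0],[0,0,0],-1],[[0.036,0.0223,0],[0,0,0],-1],[[0.036,0.0223,0],[0,0,0],-1],[[0.035,0.0216,0],[0,0,0],-1],[[0.02,0.0124,0],[0,0,0],-1],[[0,0,0],[0,0,5],-1],[[0,0,0],[0,0,4.5],-1],[[0,0,0],[0,0,0],-1],[[0,0,0],[0,0,0],-1]])

```text
time: 9.55
eef_pos: [0.5257, 0.1278, 0.1555]
eef_rot: [0.612, 0.791, -0.0, -0.0]
force: [0.3, 0.3, -1.5]
width: 0.0125
grasp_force: 69.6
```

```bash
python3 - <<'E'
from h import *
S=env.read_state(); print(S["eef_pos"],S["width"])
c=cam("wrist"); np.save("c3.npy",np.array(list(c),dtype=object),allow_pickle=True)
a=viewer.camera("wrist")[:,:,::-1]; cv2.imwrite("pics/w3.png",np.clip(a*1.5,0,255).astype(np.uint8))
E
```

```text
[0.52570847 0.12781993 0.15551227] 0.012511058855688824
```

View pics/w3.png

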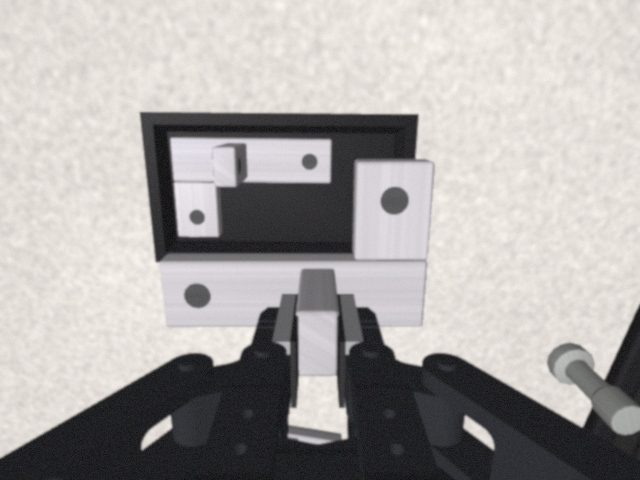

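The bracket is held level: long leg from col 161 to 426, rows 262–326, short leg up to row 162. The tray corners are at (141,113), (418,115) and (157,261), and the seated bracket lies on the far side as expected. Now I compute the relative correction from this one image.

```bash
python3 - <<'E'
from h import *
from scipy.spatial.transform import Rotation as R
c=tuple(np.load("c3.npy",allow_pickle=True))
S=env.read_state(); M=R.from_quat(S["eef_rot"]).as_matrix(); e=np.array(S["eef_pos"])
px=[(424,325.5),(433,162),(356.5,160.5),(354,260),(161,262),(167,326)]
for z in(.141,.146,.151,.156): print(z,fit("wrist",px,BR,z,c))
t,r=fit("wrist",[(141,113),(418,115),(157,261)],[(-93,53),(93,53),(-93,-53)],.02,c); print("tray",t,r)
b=fit("wrist",px,BR,.151,c)[0]
s=fit("wrist",[(332,138.5),(332,183),(171,139)],[(-65,15),(-65,-15),(45,15)],.02,c); print("seated rough",s)
for T in(t,np.array([.49268,.13982,.25036])):
    co,sn=np.cos(T[2]),np.sin(T[2]); g=T[:2]+np.array([[co,-sn],[sn,co]])@[.03,-.02]
    print("goal",g,"shift tool",(M.T@np.array([*(g-b[:2]),0])).round(4),"turn about tool z deg",-np.degrees(T[2]-b[2]))
E
```

```text
0.141 (array([0.52753504, 0.12553322, 0.2623801 ]), np.float64(0.003191321403169578))
0.146 (array([0.52717446, 0.12711936, 0.26238002]), np.float64(0.001531716021986207))
0.151 (array([0.52681388, 0.1287055 , 0.26238014]), np.float64(0.0011444076256951763))
0.156 (array([0.52645329, 0.13029163, 0.2623801 ]), np.float64(0.002976491544752047))
tray [0.49663766 0.1418512  0.24671245] 0.0011201363717663476
seated rough (array([0.46082535, 0.17303506, 3.1107169 ]), np.float64(0.03013980946167677))
goal [0.53061362 0.12978331] shift tool [ 0.0001  0.0039 -0.    ] turn about tool z deg 0.8976920210953109
goal [0.52669975 0.12787612] shift tool [-0.0008 -0.0003  0.    ] turn about tool z deg 0.688703039140113
```

step_arm(steps=[[[0,0.002,0.015],[0,0,0.8],-1],[[0,0,0.025],[0,0,0],-1],[[0,0,0.025],[0,0,0],-1],[[0,0,0.02],[0,0,0],-1],[[0,0,0.015],[0,0,0],-1],[[0,0,0.005],[0,0,0],-1],[[0,0,0],[0,0,0],-1],[[0,0,0],[0,0,0],-1]])

```text
time: 10.6
eef_pos: [0.5288, 0.1288, 0.0519]
eef_rot: [0.618, 0.786, 0.001, 0.0]
force: [0.3, 0.9, -1.4]
width: 0.0124
grasp_force: 69.6
```

```bash
python3 - <<'E'
from h import *
S=env.read_state(); print(S["eef_pos"],S["width"])
c=cam("wrist"); np.save("c4.npy",np.array(list(c),dtype=object),allow_pickle=True)
a=viewer.camera("wrist")[:,:,::-1]; cv2.imwrite("pics/w4.png",np.clip(a*1.8,0,255).astype(np.uint8))
E
```

```text
[0.52879014 0.1287523  0.05189615] 0.012359147609784422
```

View pics/w4.png

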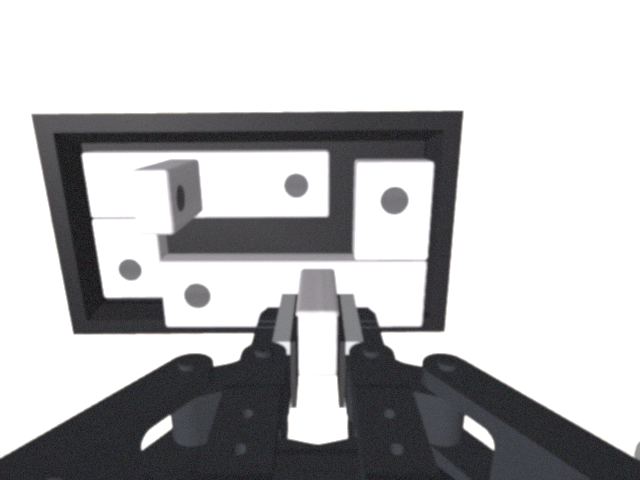

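Everything is lined up. The outer tray corners are at (33,114), (463,111), (445,330) and (75,334), and the held bracket is over the free half, near the right wall.

```bash
python3 - <<'E'
from h import *
from scipy.spatial.transform import Rotation as R
c=tuple(np.load("c4.npy",allow_pickle=True))
S=env.read_state(); M=R.from_quat(S["eef_rot"]).as_matrix(); e=np.array(S["eef_pos"])
px=[(425,326),(433,161.5),(356.5,160.5),(354,260),(161.5,262),(166,326)]
z=e[2]-.0166+.012
b,r=fit("wrist",px,BR,z,c); print(b,r)
t,r=fit("wrist",[(463,111),(445,330),(75,334),(33,114)],TR,.02,c); print("tray",t,r)
s=fit("wrist",[(329,151),(329,217),(82,153)],[(-65,-15),(-65,15),(45,-15)],.02,c); print("seated",s)
co,sn=np.cos(t[2]),np.sin(t[2]); Q=np.array([[co,-sn],[sn,co]])
g=t[:2]+Q@[.03,-.02]; print("seated in tray",Q.T@(s[0][:2]-t[:2]),"loose in tray",Q.T@(b[:2]-t[:2]))
print("goal",g,"shift tool",(M.T@np.array([*(g-b[:2]),0])).round(4),"turn",-np.degrees(t[2]-b[2]), "down",e[2]-.0246)
E
```

```text
[0.52993419 0.12965554 0.246229  ] 0.0013298405526239176
tray [0.49629119 0.14221501 0.2489438 ] 0.0007959495153839757
seated (array([ 0.46210543,  0.15534707, -2.89463445]), np.float64(0.0006494127689646301))
seated in tray [-0.02989645  0.02114994] loose in tray [ 0.02951148 -0.02046129]
goal [0.530294   0.13022296] shift tool [0.0005 0.0005 0.    ] turn -0.15554642316600112 down 0.027347600815146356
```

Within 0.5 mm of the goal, so I lower slowly onto the floor and watch the force.

step_arm(steps=[[[0.0005,0.0005,0.006],[0,0,0],-1],[[0,0,0.006],[0,0,0],-1],[[0,0,0.005],[0,0,0],-1],[[0,0,0.003],[0,0,0],-1],[[0,0,0.002],[0,0,0],-1],[[0,0,0.002],[0,0,0],-1],[[0,0,0.001],[0,0,0],-1],[[0,0,0],[0,0,0],-1],[[0,0,0],[0,0,0],-1]])

```text
time: 11.78
eef_pos: [0.5286, 0.1292, 0.0263]
eef_rot: [0.618, 0.786, 0.0, 0.0]
force: [0.0, 0.5, -2.2]
width: 0.0126
grasp_force: 69.6
```

step_arm(steps=[[[0,0,0.001],[0,0,0],-1],[[0,0,0.001],[0,0,0],-1],[[0,0,0],[0,0,0],-1]])

```text
time: 12.15
eef_pos: [0.5286, 0.1291, 0.0246]
eef_rot: [0.618, 0.786, -0.0, 0.0]
force: [-1.4, -0.7, 4.1]
width: 0.0129
grasp_force: 70.4
```

Contact with the floor (about 6 N change). Now I release, back straight off and check.

step_arm(steps=[[[0,0,0],[0,0,0],-0.5],[[0,0,0],[0,0,0],-0.2],[[0,0,0],[0,0,0],0.1],[[0,0,0],[0,0,0],0.1],[[0,0,0],[0,0,0],0.1],[[0,0,-0.01],[0,0,0],0.1],[[0,0,-0.02],[0,0,0],0.1],[[0,0,-0.03],[0,0,0],0.1],[[0,0,-0.04],[0,0,0],0.1],[[0,0,-0.04],[0,0,0],0.1],[[0,0,0],[0,0,0],0.1],[[0,0,0],[0,0,0],0.1]])

```text
time: 13.65
eef_pos: [0.5283, 0.1289, 0.1643]
eef_rot: [0.618, 0.786, -0.0, 0.0]
force: [-0.1, 0.5, -0.8]
width: 0.047
grasp_force: 0.0
```

```bash
python3 - <<'E'
from h import *
S=env.read_state(); print(S["time"],S["eef_pos"],S["width"],S["force"])
c=cam("wrist"); np.save("c5.npy",np.array(list(c),dtype=object),allow_pickle=True)
a=viewer.camera("wrist")[:,:,::-1]; cv2.imwrite("pics/w5.png",np.clip(a*1.4,0,255).astype(np.uint8))
E
```

```text
13.65 [0.52825653 0.12889226 0.16425294] 0.04699152267990769 [-0.05669606  0.50935228 -0.82241589]
```

View pics/w5.png

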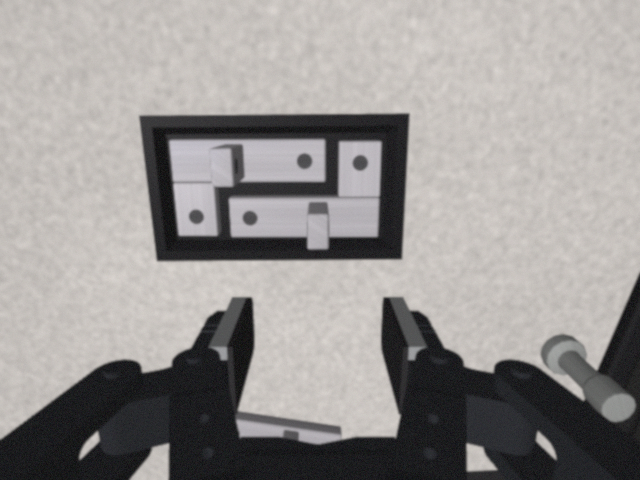

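Both brackets lie nested and parallel in the middle tray, the placed one at cols 229–382, rows 140–238, with even gaps all round. The gripper is clear, so I hand in.

```bash
python3 -c "
from h import *
print(workorder.close_job())"
```

```text
the job is handed in; nothing more can be done
None
```

The matching bracket is nested beside the seated one in the middle-sized tray, the mirror-image bracket was not touched, and I handed the job in at about 14 s; the hand-in gave no verdict, and the final wrist picture shows both brackets nested with even gaps.

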